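Load the oil fount into the lantern caddy

TASK

Lift the tin caddy off its wooden stand and set it down on the grey felt mat. Then lower the round glass oil fount gently into the caddy's deep empty well and leave it standing there, without dropping it in, knocking it over or disturbing the things around.

Things in the scene. Friction and masses are not known exactly. Their poses are not given: they have to be found in the camera images.
- caddy: loose tin carrying caddy (all sizes in this list in mm), 204 (its x) x 102 (its y), walls 5 thick, rims 90 above its underside, about 0.55 kg; origin at the centre of its underside, z up. A 10 mm divider at its middle carries a wooden handle bar. On its +x side (away from the robot) is one open deep well, inside 92 x 92 and 84 deep; the -x side is filled by a slide rack and takes nothing.
- caddy_handle (a point): centre of the caddy's handle bar, 130 above the caddy's underside and above its centre of mass: a flat bar 14 thick (caddy x), 100 long (caddy y), 22 tall (its top 141 above the underside), open below except for two brass uprights near its ends
- caddy_well (a point): centre of the floor of the caddy's empty well: 51 from the caddy's centre along its +x, 6 above its underside; axes as the caddy's
- stand: fixed low dark wooden stand on which the caddy starts, top 190 x 96, height 45; origin at the centre of its underside
- mat: fixed grey felt mat, 250 (its x) x 150 (its y) x 4 thick; origin at the centre of its underside, on the shelf
- fount: loose opal glass oil fount (empty, about 0.14 kg): round belly of diameter 62 (widest 32 above the foot) on a flat foot of diameter 42, with a slim upright brass neck of diameter 20 from 72 to 113 above the foot; origin at the centre of the foot, z up. It starts on a 5 thick cork coaster.
- fount_neck (a point): point on the fount's axis in the middle of the neck, 95 above the foot: where to grip it
- bracket: bystander: small brass angle bracket with a thumbscrew; origin at its underside
- block: bystander: ivory-coloured celluloid slide binding block, 60 x 36 x 30; origin at its underside
- slide: bystander: square smoked glass slide lying flat, 82 x 82 x 4; origin at its underside
- lens: bystander: brass lens barrel standing up, diameter 52, height 60; origin at its underside
- brush: bystander: dusting brush lying flat, about 200 long
- jar: bystander: small amber jar, diameter 52, height 65; origin at its underside

How it is judged:
By the outcome, as a careful person would: the job done as asked, in the order asked, and still so for the second after the job is handed in, with the robot touching nothing.
It also fails if it takes over 64 s, if anything falls off the work surface, if the arm or the gripper's body presses on something with over 40 N, if the wrist force passes 120 N, or if a joint passes its speed limit or range.

ROBOT

A 6-joint arm with a two-finger parallel gripper is mounted at the origin on the work surface. World frame = base frame: x ahead of the robot, y to its left, z up, the work surface at z = 0. Lengths are in m, angles in rad, forces in N, time in s.
With the tool pointing down it reaches from about 0.375 to 0.925 m from the base axis. Payload 5.7 kg.
Tool frame: the origin (TCP) lies midway between the tips of the shut fingers; the grasp point (between the pads) lies 19 mm behind it; z points along the fingers, y is the direction in which the jaws open and shut (so a half turn about z gives the same grasp; the last joint's range is limited). The gripper opens to 88 mm and grips with 3 to 60 N. Pads are 20 mm wide; open, the fingers measure 115 mm over their backs; the gripper's body (75 mm by 178 mm) begins 61 mm behind the grasp point.
Start: joints at [-1.308, 0.359, 1.51, -0, 1.272, -0.115], TCP at [0.221, -0.558, 0.223] pointing down, gripper open.
Joint ranges: [-2.97, 2.97], [-1.01, 2.36], [0.21, 2.38], [-0.96, 4.11], [0.2, 2.71], [-2.98, 2.98]. Speed limits (rad/s): [2.39, 2.39, 3.14, 3.14, 3.14, 3.14].

INTERFACE

Orientations are given as a rotation vector (axis times angle).
In Python, from plant import status, vision, bot, recognise gives the robot as it stands. The module is installed in compiled form; this text tells all that it offers.
- The arm moves only by the tool carry_out, never from a script. Its arguments are lists of equal length, an entry for each row: "claw": the closure in counts, from 0 (fully open) to 255 (shut); "linear": the shift along the tool's x, y, z in units of 30 mm (1.0 is 30 mm), a list of three; "rot": the turn, a rotation vector about the tool's x, y, z in units of 6 degrees (1.0 is 6 degrees), a list of three. A call has exactly 10 rows; each row is the pose to reach, as a shift and turn from the pose measured when the call began, along the tool's axes at that moment; what a row does not reach only later rows make up. A row lasts 1/8 s, in which the tool goes at most 62.5 mm and 10.7 degrees, less where a joint would pass 70% of its speed; a pose out of reach is approached as far as the arm can. A call with a gripper value outside its range is refused whole. The fingers move at their own pace and stop on an object; "newtons" is the grip in N (left out, the last holds). Time passes only in rows, so rows that repeat a pose let the fingers close, or fill a call up. It gives the time, the measured TCP pose, the force and the opening at its end, in the units of the state.
- status.sense(): the state, without advancing time (a new reading comes with each control period).
- vision.get_image(name): name is "scene" or "top" or "wrist"; returns a dict with "color" (384x512x3 uint8, blue, green, red), "camera_matrix" (3x3 intrinsics, pixels), "position" and "orientation" of the camera in the world; the wrist camera has in their place "hand_eye" (4x4, takes a point from camera to tool coordinates, whose origin is the TCP and whose axes are the flange's). Camera axes: x right, y up, looking along -z (the intrinsics and any distortion apply to the point x, -y, -z); pixel columns grow to the right and rows downward; lengths in m; the calibration is good to about 2 mm. A picture is of the moment at which its call begins: read the wrist's pose just before it. There is no depth.
- bot.hand_in(): hands the job in, once; it reports no verdict.
Trained networks look in the newest picture that a camera, given by its name, has taken for a name from the list of things; names that differ only in an ending like _2 or _b are one class to them, and where a whole thing is asked for, a point or a joint stands for the part that bears it (a point fixed in the world has none). Each returns a list of dicts, best first, with "score" (0 to 1); they miss things now and then, are a little off and sometimes report something else, mostly with a low value. They report only what shows in the picture. A call takes as long as a camera call.
- recognise(camera, query): "centre" ([x, y, z] in m, in world coordinates, good to about 4 mm: the middle of the surface that is visible of it).
The state is a dict: "clock": time; "joint_pos": joint angles; "joint_velocities": joint speeds; "joint_efforts": joint torques, N m; "eef_pos": TCP position; "eef_rot": TCP orientation; "force": force on the tool from outside, world axes, zero at the start; "wrist_torque": the same for the moment, N m; "gripper_width": finger opening in m.
Only numpy, scipy, OpenCV 4.12 (cv2) and the standard library are available. Lean on these libraries where they do the work, as an engineer would, in place of code of your own. Each camera call takes 0.05 s, during which the arm holds its last target. There are 200 camera calls.

## Working session

There is one attempt and no reset: what is moved stays moved. The work goes in short steps, Python scripts to look and compute and a tool call to move; the robot and the scene stay as the last step left them, time stands still between calls to the robot, and variables do not carry over. Pictures are saved under pics/ and viewed, about 8 in all and at most 12, crops included, and the job is handed in when it is done.

Besides the shell and the picture viewer there is one more tool, called after "Request:" as name(argument=value, ...), one argument or row to a line, values as JSON. carry_out: Moves the arm, as the interface text tells. Its arguments: {"type":"object","properties":{"claw":{"type":"array"},"linear":{"type":"array"},"rot":{"type":"array"},"newtons":{"type":"number"}},"required":["claw","linear","rot"]}

```bash
mkdir -p pics
cat > h.py <<'E'
import numpy as np, cv2
from plant import status, vision, bot, recognise
from scipy.spatial.transform import Rotation as R
def campose(im):
    o=np.array(im["orientation"],float)
    Rm=o if o.shape==(3,3) else (R.from_rotvec(o).as_matrix() if o.size==3 else R.from_quat(o).as_matrix())
    return Rm,np.array(im["position"],float)
def wristpose(im,s):
    T=np.eye(4);T[:3,:3]=R.from_rotvec(s["eef_rot"]).as_matrix();T[:3,3]=s["eef_pos"]
    T=T@np.array(im["hand_eye"]);return T[:3,:3],T[:3,3]
def pix2w(K,Rm,p,uv,z):
    q=np.linalg.inv(np.array(K))@[uv[0],uv[1],1];d=Rm@[q[0],-q[1],-q[2]]
    return p+d*(z-p[2])/d[2]
def w2pix(K,Rm,p,X):
    c=Rm.T@(np.array(X)-p);q=np.array(K)@[c[0],-c[1],-c[2]];return q[:2]/q[2]
E
python3 - <<'E'
from h import *
s=status.sense();print({k:np.round(v,3).tolist() for k,v in s.items()})
for c in["top","scene"]:
    im=vision.get_image(c);print(c,im["position"],im["orientation"],im["camera_matrix"],[k for k in im]);cv2.imwrite(f"pics/{c}0.png",im["color"])
    for q in["caddy","caddy_handle","caddy_well","stand","mat","fount","fount_neck","bracket","block","slide","lens","brush","jar"]:
        print(q,[(np.round(d["centre"],3).tolist(),round(d["score"],2)) for d in recognise(c,q)[:2]])
E
```

```text
{'clock': 0.0, 'joint_pos': [-1.308, 0.36, 1.511, 0.0, 1.272, -0.115], 'joint_velocities': [-0.001, 0.0, 0.001, 0.0, -0.002, -0.001], 'joint_efforts': [-0.001, -51.538, -27.073, 0.067, 0.035, -0.0], 'eef_pos': [0.221, -0.557, 0.222], 'eef_rot': [-3.084, -0.59, 0.0], 'force': [-0.579, 0.251, -0.604], 'wrist_torque': [0.071, 0.012, 0.023], 'gripper_width': 0.088}
top [0.42214876 0.00704487 1.35694926] [ 0.11985515 -0.12542846 -1.58308499] [[415.54472792   0.         261.82329114]
 [  0.         415.54472792 186.65927952]
 [  0.           0.           1.        ]] ['color', 'camera_matrix', 'position', 'orientation']
caddy [([0.534, -0.395, 0.064], 0.74), ([0.541, -0.269, 0.109], 0.69)]
caddy_handle [([0.531, -0.266, 0.112], 0.76)]
caddy_well [([0.541, -0.264, 0.109], 0.92), ([0.759, 0.17, 0.059], 0.28)]
stand []
mat [([0.529, 0.007, 0.005], 0.57)]
fount [([0.514, 0.233, 0.063], 0.85)]
fount_neck [([0.505, 0.233, 0.062], 0.62)]
bracket []
block [([0.556, -0.128, 0.034], 0.64)]
slide [([0.55, 0.437, 0.007], 0.76)]
lens [([0.757, 0.174, 0.059], 0.5)]
brush [([0.759, -0.028, 0.02], 0.74)]

[... 199 characters left out ...]
  419.97681491 193.97208553]
 [  0.           0.           1.        ]] ['color', 'camera_matrix', 'position', 'orientation']
caddy [([0.549, -0.236, 0.114], 0.69)]
caddy_handle [([0.549, -0.235, 0.111], 0.68), ([0.562, -0.224, 0.034], 0.33)]
caddy_well [([0.55, -0.233, 0.114], 0.56)]
stand [([0.563, -0.222, 0.033], 0.63)]
mat [([0.539, 0.006, 0.003], 0.8)]
fount [([0.525, 0.248, 0.062], 0.91)]
fount_neck [([0.526, 0.246, 0.061], 0.87), ([0.54, 0.008, 0.004], 0.48)]
bracket [([0.492, 0.13, 0.01], 0.69)]
block [([0.563, -0.121, 0.027], 0.72)]
slide [([0.556, 0.441, 0.007], 0.58), ([0.563, -0.225, 0.033], 0.45)]
lens [([0.771, 0.179, 0.054], 0.88)]
brush [([0.769, -0.021, 0.022], 0.64)]
jar []
```

View pics/top0.png

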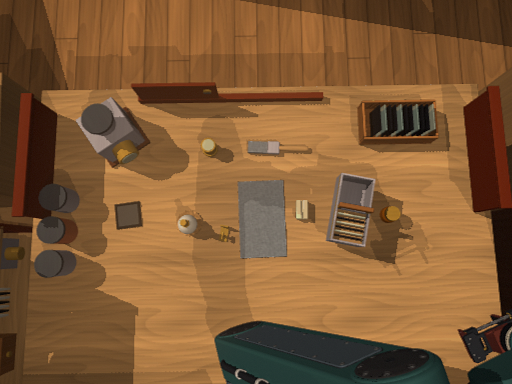

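View pics/scene0.png

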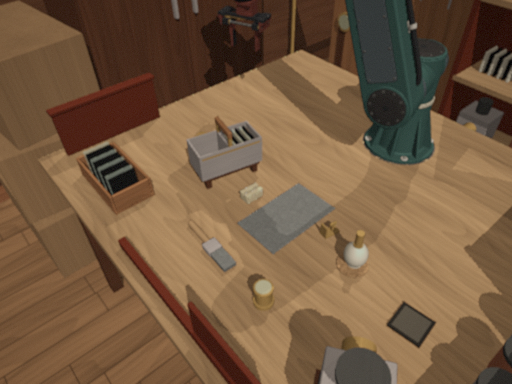

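Top view: the caddy is at about (350,210), turned roughly -11°, with its handle at (338,205)-(373,210). The mat is at (263,219), the fount at (187,224), the block at (302,210) and the jar at (390,214). The scene view shows the same layout.

Run:
```python
from h import *
im=vision.get_image("top");K=im["camera_matrix"];Rm,p=campose(im)
f=lambda n,uv,z:print(n,np.round(pix2w(K,Rm,p,uv,z),4))
for uv in[(338,205),(373,210)]:f("handle",uv,.186)
for uv in[(343,174),(375,178),(366,246),(329,241)]:f("rim",uv,.135)
for uv in[(238,182),(284,180),(287,257),(241,259)]:f("mat",uv,.004)
f("neck",(184,223),.118)
g=im["color"]; a=cv2.resize(g[160:270,150:410],None,fx=3,fy=3,interpolation=cv2.INTER_CUBIC);cv2.imwrite("pics/crop1.png",a)
s=status.sense();T=R.from_rotvec(s["eef_rot"]).as_matrix()
print(T.T@(np.array([.535,-.25,.36])-s["eef_pos"])/.03)
```

```text
handle [ 0.5501 -0.2136  0.186 ]
handle [ 0.5343 -0.312   0.186 ]
rim [ 0.6486 -0.2423  0.135 ]
rim [ 0.635  -0.3374  0.135 ]
rim [ 0.4344 -0.2995  0.135 ]
rim [ 0.4506 -0.1923  0.135 ]
mat [0.6515 0.0789 0.004 ]
mat [ 0.6558 -0.0731  0.004 ]
mat [ 0.4048 -0.0766  0.004 ]
mat [0.4009 0.0711 0.004 ]
neck [0.5109 0.2344 0.118 ]
[13.50205026 -5.67511655 -4.5789304 ]
```

View pics/crop1.png

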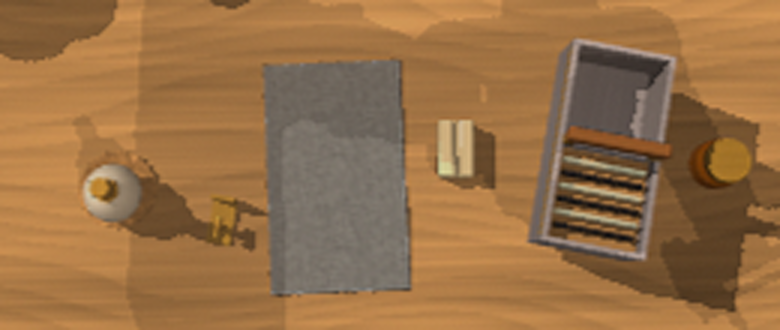

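The crop shows the caddy rim corners, the handle bar and an empty mat, with the block standing between the caddy and the mat. I'll move above the handle and take a wrist look.

Request:
carry_out(
  claw=[0,0,0,0,0,0,0,0,0,0],
  linear=[
    [1,-0.4,-2],
    [2.5,-1,-3.5],
    [4.2,-1.7,-4.6],
    [6,-2.3,-4.6],
    [7.8,-3,-4.6],
    [9.6,-3.7,-4.6],
    [11.4,-4.4,-4.6],
    [13.5,-5.1,-4.6],
    [13.5,-5.1,-4.6],
    [13.5,-5.1,-4.6],
  ],
  rot=[
    [0,0,-1],
    [0,0,-2.2],
    [0,0,-3.6],
    [0,0,-5],
    [0,0,-6.4],
    [0,0,-7.8],
    [0,0,-9.5],
    [0,0,-9.5],
    [0,0,-9.5],
    [0,0,-9.5],
  ],
)

```text
clock: 2.7
eef_pos: [0.5411, -0.266, 0.3604]
eef_rot: [-2.429, -1.992, 0.001]
force: [-0.1, -0.3, 0.3]
gripper_width: 0.0876
```

Run:
```python
from h import *
s=status.sense();im=vision.get_image("wrist");np.save("w1.npy",[s["eef_pos"],s["eef_rot"]])
print(np.round(s["eef_pos"],4),np.round(R.from_rotvec(s["eef_rot"]).as_matrix(),3),im["hand_eye"])
cv2.imwrite("pics/w1.png",im["color"])
for q in["caddy_handle","caddy_well","caddy"]:
    print(q,[(np.round(d["centre"],3).tolist(),round(d["score"],2)) for d in recognise("wrist",q)[:2]])
Rm,p=wristpose(im,s)
print(w2pix(im["camera_matrix"],Rm,p,[.542,-.265,.186]))
```

```text
[ 0.5411 -0.266   0.3604] [[ 0.196  0.981 -0.001]
 [ 0.981 -0.196 -0.   ]
 [-0.    -0.001 -1.   ]] [[-5.72109480e-04  9.60934386e-01  2.76775682e-01  7.66658942e-02]
 [ 9.99998637e-01  1.21032548e-04  1.64683675e-03 -1.38367232e-04]
 [ 1.54900319e-03  2.76776247e-01 -9.60933145e-01 -1.62717226e-01]
 [ 0.00000000e+00  0.00000000e+00  0.00000000e+00  1.00000000e+00]]
caddy_handle [([0.542, -0.268, 0.11], 0.77)]
caddy_well [([0.543, -0.268, 0.114], 0.67)]
caddy [([0.545, -0.271, 0.112], 0.78)]
[261.66282952 177.2698545 ]
```

View pics/w1.png

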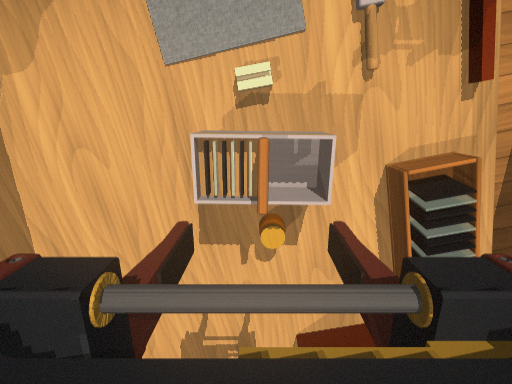

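The wrist view shows the handle bar from (263,138) to (263,213), nearly aligned with the tool. The rims run from (193,133) to (335,134).

Run:
```python
from h import *
im=vision.get_image("wrist");s=status.sense();Rm,p=wristpose(im,s);K=im["camera_matrix"]
g=cv2.resize(im["color"][120:260,180:350],None,fx=4,fy=4,interpolation=cv2.INTER_CUBIC);cv2.imwrite("pics/w1c.png",g)
T=R.from_rotvec(s["eef_rot"]).as_matrix()
A=[pix2w(K,Rm,p,u,.186) for u in[(263.5,138),(263.5,212.5)]]
B=[pix2w(K,Rm,p,u,.135) for u in[(191.5,132.5),(335.5,134.5),(330.5,204),(195,204)]]
for P in A+B:print(np.round(P,4),np.round(T.T@(P-s["eef_pos"]),4))
print(np.mean(A,0),np.mean(B,0))
```

```text
[ 0.5532 -0.2188  0.186 ] [0.0501 0.003  0.1747]
[ 0.5343 -0.3132  0.186 ] [-0.0462  0.0032  0.1748]
[ 0.456  -0.1954  0.135 ] [ 0.0536 -0.097   0.2258]
[ 0.6523 -0.2381  0.135 ] [0.0508 0.1039 0.2257]
[ 0.6322 -0.3382  0.135 ] [-0.0513  0.1042  0.2258]
[ 0.433  -0.2978  0.135 ] [-0.0513 -0.0991  0.2258]
[ 0.54377331 -0.26598248  0.186     ] [ 0.54339101 -0.26738314  0.135     ]
```

View pics/w1c.png

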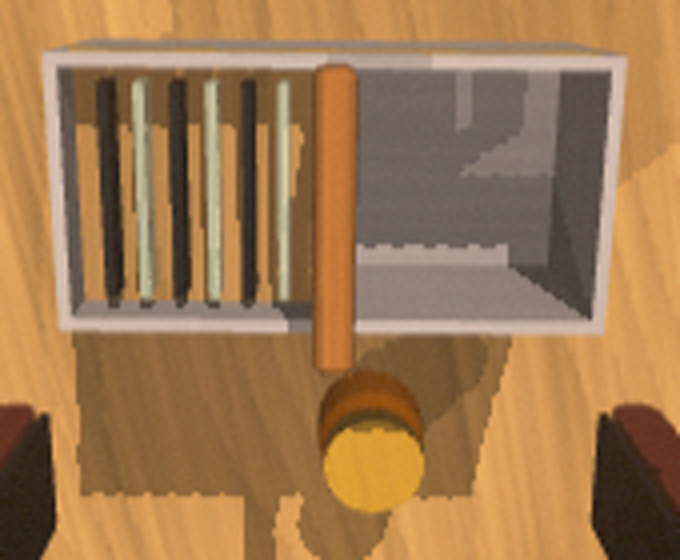

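The crop confirms the grasp is clear. The offset is +0.05 along tool x and +0.1 along tool y, with 6.8 units to go down.

Request:
carry_out(
  claw=[0,0,0,0,0,0,0,0,0,0],
  linear=[
    [0.05,0.1,1],
    [0.05,0.1,2.2],
    [0.05,0.1,3.4],
    [0.05,0.1,4.4],
    [0.05,0.1,5.3],
    [0.05,0.1,6],
    [0.05,0.1,6.5],
    [0.05,0.1,6.8],
    [0.05,0.1,6.8],
    [0.05,0.1,6.8],
  ],
  rot=[
    [0,0,0],
    [0,0,0],
    [0,0,0],
    [0,0,0],
    [0,0,0],
    [0,0,0],
    [0,0,0],
    [0,0,0],
    [0,0,0],
    [0,0,0],
  ],
  newtons=45,
)

```text
clock: 4.2
eef_pos: [0.5441, -0.2667, 0.1576]
eef_rot: [2.431, 1.987, 0.0]
force: [-0.1, -0.5, 0.3]
gripper_width: 0.0876
```

Request:
carry_out(
  claw=[255,255,255,255,255,255,255,255,255,255],
  linear=[
    [0,0,0],
    [0,0,0],
    [0,0,0],
    [0,0,0],
    [0,0,0],
    [0,0,0],
    [0,0,0],
    [0,0,0],
    [0,0,0],
    [0,0,0],
  ],
  rot=[
    [0,0,0],
    [0,0,0],
    [0,0,0],
    [0,0,0],
    [0,0,0],
    [0,0,0],
    [0,0,0],
    [0,0,0],
    [0,0,0],
    [0,0,0],
  ],
  newtons=45,
)

```text
clock: 5.45
eef_pos: [0.5439, -0.2666, 0.1575]
eef_rot: [2.432, 1.988, 0.0]
force: [-0.2, 0.4, 0.2]
gripper_width: 0.0134
```

Request:
carry_out(
  claw=[255,255,255,255,255,255,255,255,255,255],
  linear=[
    [0,0,-0.1],
    [0,0,-0.3],
    [0,0,-0.6],
    [0,0,-1],
    [0,0,-1.5],
    [0,0,-2],
    [0,0,-2.5],
    [0,0,-2.8],
    [0,0,-3],
    [0,0,-3],
  ],
  rot=[
    [0,0,0],
    [0,0,0],
    [0,0,0],
    [0,0,0],
    [0,0,0],
    [0,0,0],
    [0,0,0],
    [0,0,0],
    [0,0,0],
    [0,0,0],
  ],
)

```text
clock: 6.7
eef_pos: [0.544, -0.2666, 0.2478]
eef_rot: [2.431, 1.987, 0.0]
force: [-0.0, -0.4, -5.2]
gripper_width: 0.0136
```

Run:
```python
from h import *
s=status.sense();print(s["eef_pos"],s["force"],s["wrist_torque"],s["gripper_width"],s["joint_pos"])
T=R.from_rotvec(s["eef_rot"]).as_matrix()
print(T, T.T@(np.array([.528,.0,.22])-s["eef_pos"])/.03)
a=vision.get_image("scene")["color"]; b=vision.get_image("wrist")["color"]
cv2.imwrite("pics/l1.png",np.hstack([cv2.resize(a[90:230,150:350],(400,280)),cv2.resize(b,(400,280))]))
```

```text
[ 0.5439826  -0.2666417   0.24778361] [-0.0139676  -0.37906484 -5.15089084] [-0.08360553 -0.23305094  0.0701566 ] 0.013587535647436247 [-5.69589477e-01  3.45580103e-01  1.46595663e+00 -2.22971492e-04
  1.32862463e+00 -3.69321438e-01]
[[ 1.98880159e-01  9.80023213e-01  1.08859410e-03]
 [ 9.80023554e-01 -1.98879169e-01 -9.54171273e-04]
 [-7.18611308e-04  1.25661359e-03 -9.99998952e-01]] [ 8.60521622 -2.29092356  0.91705868]
```

View pics/l1.png

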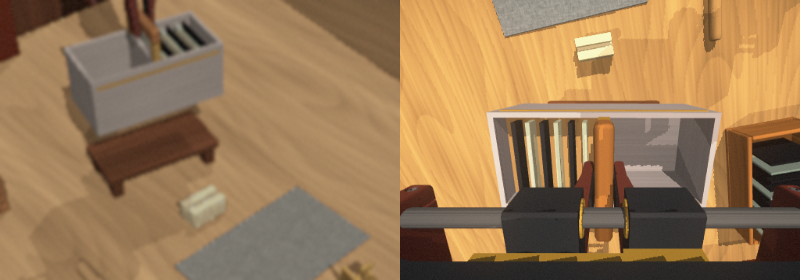

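It lifted level: the scene half shows the caddy clear of the stand and the wrist half shows the bar gripped. I'll carry it over the mat.

Request:
carry_out(
  claw=[255,255,255,255,255,255,255,255,255,255],
  linear=[
    [0.3,-0.08,0],
    [1.2,-0.3,0],
    [2.4,-0.6,0],
    [3.7,-1,0],
    [5,-1.3,0],
    [6.2,-1.7,0],
    [7.3,-2,0],
    [8.1,-2.2,0],
    [8.6,-2.3,0],
    [8.6,-2.3,0],
  ],
  rot=[
    [0,0,-0.1],
    [0,0,-0.3],
    [0,0,-0.6],
    [0,0,-0.9],
    [0,0,-1.2],
    [0,0,-1.5],
    [0,0,-1.8],
    [0,0,-2.05],
    [0,0,-2.15],
    [0,0,-2.15],
  ],
)

```text
clock: 8.05
eef_pos: [0.5271, 0.001, 0.2468]
eef_rot: [-2.192, -2.251, 0.001]
force: [0.5, -0.7, -4.2]
gripper_width: 0.0138
```

Run:
```python
from h import *
s=status.sense();im=vision.get_image("top");print(s["eef_pos"],s["eef_rot"],s["force"])
b=vision.get_image("wrist");w=b["color"];np.savez("w2.npz",K=b["camera_matrix"],P=np.c_[wristpose(b,s)])
a=cv2.resize(im["color"][150:280,190:390],(400,260),interpolation=cv2.INTER_CUBIC)
c=cv2.resize(w,(400,300));cv2.imwrite("pics/m1.png",np.hstack([cv2.copyMakeBorder(a,0,40,0,0,0),c]))
```

```text
[0.52706867 0.00097941 0.2468327 ] [-2.19187426e+00 -2.25054713e+00  6.73776282e-04] [ 0.54401724 -0.69356151 -4.24738268]
```

View pics/m1.png

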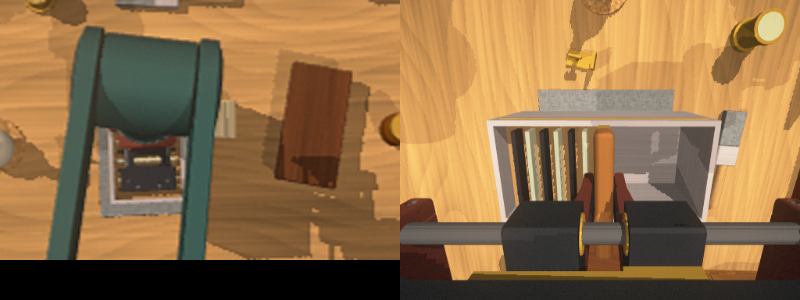

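The caddy is level over the mat and aligned, with a mat margin showing on the +y side. Lowering now.

Request:
carry_out(
  claw=[255,255,255,255,255,255,255,255,255,255],
  linear=[
    [0,0,0.2],
    [0,0,0.7],
    [0,0,1.4],
    [0,0,2.1],
    [0,0,2.8],
    [0,0,3.4],
    [0,0,3.8],
    [0,0,4],
    [0,0,4.1],
    [0,0,4.2],
  ],
  rot=[
    [0,0,0],
    [0,0,0],
    [0,0,0],
    [0,0,0],
    [0,0,0],
    [0,0,0],
    [0,0,0],
    [0,0,0],
    [0,0,0],
    [0,0,0],
  ],
)

```text
clock: 9.4
eef_pos: [0.5279, -0.0006, 0.1212]
eef_rot: [2.193, 2.248, -0.0]
force: [0.1, 1.1, -4.6]
gripper_width: 0.014
```

Request:
carry_out(
  claw=[255,255,255,255,255,255,255,255,255,255],
  linear=[
    [0,0,0],
    [0,0,0.03],
    [0,0,0.05],
    [0,0,0.08],
    [0,0,0.1],
    [0,0,0.12],
    [0,0,0.14],
    [0,0,0.14],
    [0,0,0.14],
    [0,0,0.14],
  ],
  rot=[
    [0,0,0],
    [0,0,0],
    [0,0,0],
    [0,0,0],
    [0,0,0],
    [0,0,0],
    [0,0,0],
    [0,0,0],
    [0,0,0],
    [0,0,0],
  ],
)

```text
clock: 10.65
eef_pos: [0.5279, -0.0006, 0.117]
eef_rot: [2.193, 2.248, 0.0]
force: [-0.0, -0.0, -4.1]
gripper_width: 0.0138
```

Request:
carry_out(
  claw=[255,255,255,255,255,255,255,255,255,255],
  linear=[
    [0,0,0.01],
    [0,0,0.02],
    [0,0,0.03],
    [0,0,0.04],
    [0,0,0.05],
    [0,0,0.05],
    [0,0,0.05],
    [0,0,0.05],
    [0,0,0.05],
    [0,0,0.05],
  ],
  rot=[
    [0,0,0],
    [0,0,0],
    [0,0,0],
    [0,0,0],
    [0,0,0],
    [0,0,0],
    [0,0,0],
    [0,0,0],
    [0,0,0],
    [0,0,0],
  ],
)

```text
clock: 11.9
eef_pos: [0.5283, -0.0006, 0.1165]
eef_rot: [2.192, 2.247, 0.001]
force: [-1.1, -0.2, 7.0]
gripper_width: 0.0135
```

Contact made. I'll release and rise.

Request:
carry_out(
  claw=[150,80,0,0,0,0,0,0,0,0],
  linear=[
    [0,0,0],
    [0,0,0],
    [0,0,0],
    [0,0,0],
    [0,0,-0.5],
    [0,0,-1.5],
    [0,0,-3],
    [0,0,-4.5],
    [0,0,-6],
    [0,0,-6],
  ],
  rot=[
    [0,0,0],
    [0,0,0],
    [0,0,0],
    [0,0,0],
    [0,0,0],
    [0,0,0],
    [0,0,0],
    [0,0,0],
    [0,0,0],
    [0,0,0],
  ],
)

```text
clock: 13.15
eef_pos: [0.5304, -0.0007, 0.3015]
eef_rot: [2.187, 2.242, 0.009]
force: [0.9, 0.2, 0.1]
gripper_width: 0.0881
```

Run:
```python
from h import *
s=status.sense();im=vision.get_image("wrist");K=im["camera_matrix"];Rm,p=wristpose(im,s)
T=R.from_rotvec(s["eef_rot"]).as_matrix();print(s["eef_pos"],T.round(4),s["joint_pos"],s["gripper_width"])
cv2.imwrite("pics/w3.png",im["color"])
np.savez("w3.npz",K=K,R=Rm,p=p)
for q in["fount","fount_neck"]:
    print(q,[(np.round(d["centre"],3).tolist(),round(d["score"],2)) for d in recognise("wrist",q)[:2]])
print(T.T@(np.array([.511,.234,.30])-s["eef_pos"])/.03)
```

```text
[ 0.53040732 -0.00071246  0.30148045] [[-0.0249  0.9996  0.011 ]
 [ 0.9997  0.0249 -0.0024]
 [-0.0026  0.0109 -0.9999]] [-1.30941568e-01  1.86702311e-01  1.55468093e+00 -9.39296314e-04
  1.38901628e+00 -1.55659145e-01] 0.08808622884963406
fount [([0.517, 0.215, 0.048], 0.81), ([0.534, 0.06, 0.003], 0.33)]
fount_neck [([0.513, 0.214, 0.049], 0.79)]
[ 7.83751849 -0.45245668  0.02364445]
```

View pics/w3.png

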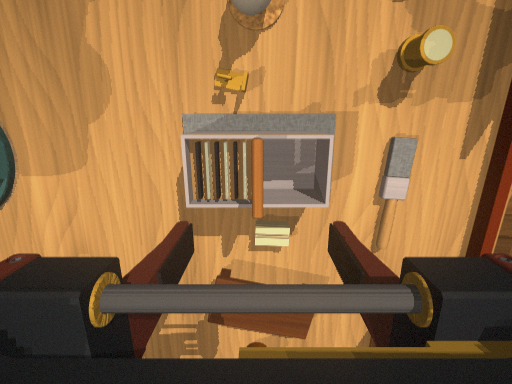

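The caddy sits square on the mat with an even margin, the block is untouched, and the fount is at (255,0). Next I'll go above the fount with the jaws turned to lie along y.

Request:
carry_out(
  claw=[0,0,0,0,0,0,0,0,0,0],
  linear=[
    [0.5,0,0],
    [1.5,-0.1,0],
    [2.7,-0.2,0],
    [4,-0.3,0],
    [5.3,-0.35,0],
    [6.5,-0.4,0],
    [7.3,-0.45,0],
    [7.8,-0.45,0],
    [7.8,-0.45,0],
    [7.8,-0.45,0],
  ],
  rot=[
    [0,0,1.5],
    [0,0,3.1],
    [0,0,4.7],
    [0,0,6.3],
    [0,0,7.9],
    [0,0,9.5],
    [0,0,11.1],
    [0,0,12.7],
    [0,0,14.2],
    [0,0,15],
  ],
)

```text
clock: 14.55
eef_pos: [0.5066, 0.2332, 0.2937]
eef_rot: [3.139, 0.034, -0.004]
force: [0.9, -0.8, -0.2]
gripper_width: 0.0879
```

Request:
carry_out(
  claw=[0,0,0,0,0,0,0,0,0,0],
  linear=[
    [0,0,0],
    [0,0,0],
    [0,0,0],
    [0,0,0],
    [0,0,0],
    [0,0,0],
    [0,0,0],
    [0,0,0],
    [0,0,0],
    [0,0,0],
  ],
  rot=[
    [0,0,0],
    [0,0,0],
    [0,0,0],
    [0,0,0],
    [0,0,0],
    [0,0,0],
    [0,0,0],
    [0,0,0],
    [0,0,0],
    [0,0,0],
  ],
)

```text
clock: 15.8
eef_pos: [0.5066, 0.2332, 0.2937]
eef_rot: [3.139, 0.035, -0.004]
force: [-0.0, -0.8, -0.6]
gripper_width: 0.0882
```

Run:
```python
from h import *
s=status.sense();im=vision.get_image("wrist");K=im["camera_matrix"];Rm,p=wristpose(im,s)
T=R.from_rotvec(s["eef_rot"]).as_matrix();print(s["eef_pos"],T.round(4),s["joint_pos"])
cv2.imwrite("pics/w4.png",im["color"]);np.savez("w4.npz",K=K,R=Rm,p=p,T=T,e=s["eef_pos"])
for q in["fount","fount_neck"]:
    print(q,[(np.round(d["centre"],3).tolist(),round(d["score"],2)) for d in recognise("wrist",q)[:2]])
f=np.load("w3.npz")
for u in[(184,135.5),(333,135.5),(330.5,207.5),(187,207.5)]:print(pix2w(f["K"],f["R"],f["p"],u,.094).round(4))
```

```text
[0.5065662  0.23321364 0.29370861] [[ 0.9998  0.022  -0.0028]
 [ 0.022  -0.9998 -0.0024]
 [-0.0028  0.0024 -1.    ]] [ 3.08597566e-01  2.42455228e-01  1.50014433e+00 -1.48676017e-03
  1.40235882e+00  1.85765617e+00]
fount [([0.522, 0.239, 0.067], 0.69), ([0.538, -0.004, 0.076], 0.52)]
fount_neck [([0.52, 0.239, 0.066], 0.59)]
[0.4293 0.0473 0.094 ]
[0.6277 0.052  0.094 ]
[ 0.6341 -0.0495  0.094 ]
[ 0.4281 -0.0539  0.094 ]
```

View pics/w4.png

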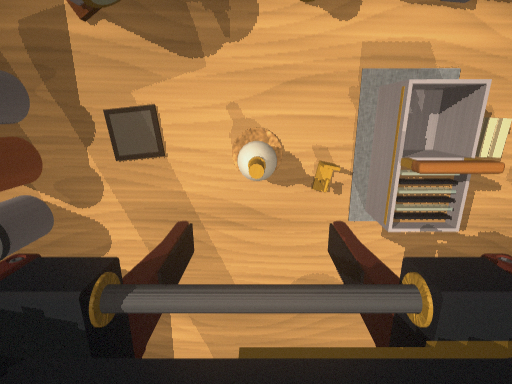

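Here the fount's neck top is at about (257,172), the bracket at (326,177), and the caddy rim corners at (409,80), (491,81), (462,231) and (388,230).

Run:
```python
from h import *
f=np.load("w4.npz");T=f["T"];e=f["e"]
img=cv2.imread("pics/w4.png");g=img[140:190,235:285].astype(int)
hsv=cv2.cvtColor(img,cv2.COLOR_BGR2HSV)[140:190,235:285]
m=((hsv[...,1]>140)&(hsv[...,2]>60)).astype(np.uint8);m[:10]=0
n,l,st,c=cv2.connectedComponentsWithStats(m);print(st[1:6].tolist(),c[1:6]+[235,140])
for u in[(257,171),(257,173)]:
    P=pix2w(f["K"],f["R"],f["p"],u,.118);d=T.T@(P-e);print(P.round(4),(d/.03).round(3))
B=[pix2w(f["K"],f["R"],f["p"],u,.094).round(4) for u in[(408,80),(491,80.5),(462,232),(388,230.5)]];print(B,np.mean(B,0))
```

```text
[[0, 10, 50, 40, 923], [13, 17, 18, 22, 302]] [[262.79956663 176.20801733]
 [256.37417219 167.15231788]]
[0.5137 0.2384 0.118 ] [ 0.258 -0.18   5.856]
[0.5111 0.2383 0.118 ] [ 0.173 -0.18   5.856]
[array([0.6271, 0.054 , 0.094 ]), array([ 0.6287, -0.0489,  0.094 ]), array([ 0.4253, -0.0597,  0.094 ]), array([0.4254, 0.0479, 0.094 ])] [ 0.526625 -0.001675  0.094   ]
```

Request:
carry_out(
  claw=[0,0,0,0,0,0,0,0,0,0],
  linear=[
    [0.23,-0.17,1],
    [0.23,-0.17,2.2],
    [0.23,-0.17,3.4],
    [0.23,-0.17,4.4],
    [0.23,-0.17,5.3],
    [0.23,-0.17,6],
    [0.23,-0.17,6.6],
    [0.23,-0.17,7.05],
    [0.23,-0.17,7.05],
    [0.23,-0.17,7.05],
  ],
  rot=[
    [0,0,0],
    [0,0,0],
    [0,0,0],
    [0,0,0],
    [0,0,0],
    [0,0,0],
    [0,0,0],
    [0,0,0],
    [0,0,0],
    [0,0,0],
  ],
  newtons=12,
)

```text
clock: 17.2
eef_pos: [0.5133, 0.2382, 0.0827]
eef_rot: [3.139, 0.034, -0.003]
force: [0.2, -0.4, -0.5]
gripper_width: 0.0878
```

Request:
carry_out(
  claw=[100,140,160,180,200,255,255,255,255,255],
  linear=[
    [0,0,0],
    [0,0,0],
    [0,0,0],
    [0,0,0],
    [0,0,0],
    [0,0,0],
    [0,0,0],
    [0,0,0],
    [0,0,0],
    [0,0,0],
  ],
  rot=[
    [0,0,0],
    [0,0,0],
    [0,0,0],
    [0,0,0],
    [0,0,0],
    [0,0,0],
    [0,0,0],
    [0,0,0],
    [0,0,0],
    [0,0,0],
  ],
  newtons=15,
)

```text
clock: 18.45
eef_pos: [0.5133, 0.2381, 0.0827]
eef_rot: [3.139, 0.034, -0.003]
force: [0.6, -0.0, -0.9]
gripper_width: 0.0193
```

Request:
carry_out(
  claw=[255,255,255,255,255,255,255,255,255,255],
  linear=[
    [0,0,-0.1],
    [0,0,-0.3],
    [0,0,-0.7],
    [0,0,-1.3],
    [0,0,-2],
    [0,0,-2.8],
    [0,0,-3.6],
    [0,0,-4.4],
    [0,0,-5],
    [0,0,-5],
  ],
  rot=[
    [0,0,0],
    [0,0,0],
    [0,0,0],
    [0,0,0],
    [0,0,0],
    [0,0,0],
    [0,0,0],
    [0,0,0],
    [0,0,0],
    [0,0,0],
  ],
  newtons=15,
)

```text
clock: 19.7
eef_pos: [0.5146, 0.2389, 0.2349]
eef_rot: [3.141, 0.035, 0.003]
force: [0.4, 0.8, -1.9]
gripper_width: 0.0198
```

Run:
```python
from h import *
s=status.sense();T=R.from_rotvec(s["eef_rot"]).as_matrix();print(s["eef_pos"],T.round(4),s["force"],s["wrist_torque"],s["gripper_width"])
a=vision.get_image("scene")["color"];b=vision.get_image("wrist")["color"]
cv2.imwrite("pics/f1.png",np.hstack([cv2.resize(a[150:300,230:430],(400,300)),cv2.resize(b,(400,300))]))
W=np.array([.527,-.001])+.051*np.array([np.cos(.02),np.sin(.02)])
print(W,T.T@(np.array([*W,s["eef_pos"][2]])-s["eef_pos"])/.03)
```

```text
[0.51464284 0.23885143 0.2348754 ] [[ 9.998e-01  2.200e-02  2.000e-03]
 [ 2.200e-02 -9.998e-01 -8.000e-04]
 [ 2.000e-03  9.000e-04 -1.000e+00]] [ 0.38654991  0.84939783 -1.93122152] [ 0.02877987 -0.00042172  0.0090069 ] 0.019825533388111674
[5.77989800e-01 1.99320014e-05] [1.93587143 8.00557998 0.01067769]
```

View pics/f1.png

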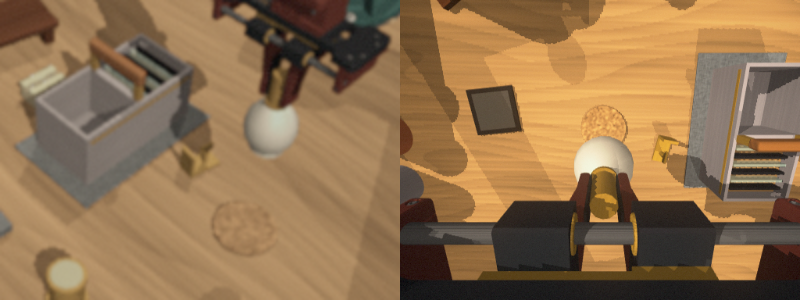

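The fount is held upright with the foot at z ≈ 0.157, and the coaster stayed in place. I'll move it out in x, then across to the well.

Request:
carry_out(
  claw=[255,255,255,255,255,255,255,255,255,255],
  linear=[
    [0.4,0.2,-0.2],
    [1,0.8,-0.4],
    [1.5,1.8,-0.5],
    [1.8,3,-0.5],
    [1.95,4.3,-0.5],
    [1.95,5.5,-0.5],
    [1.95,6.6,-0.5],
    [1.95,7.4,-0.5],
    [1.95,7.9,-0.5],
    [1.95,8,-0.5],
  ],
  rot=[
    [0,0,0],
    [0,0,0],
    [0,0,0],
    [0,0,0],
    [0,0,0],
    [0,0,0],
    [0,0,0],
    [0,0,0],
    [0,0,0],
    [0,0,0],
  ],
)

```text
clock: 21.05
eef_pos: [0.5772, -0.0011, 0.2477]
eef_rot: [3.139, 0.033, -0.004]
force: [0.0, 0.2, -2.2]
gripper_width: 0.0195
```

Request:
carry_out(
  claw=[255,255,255,255,255,255,255,255,255,255],
  linear=[
    [0,0,0],
    [0,0,0],
    [0,0,0],
    [0,0,0],
    [0,0,0],
    [0,0,0],
    [0,0,0],
    [0,0,0],
    [0,0,0],
    [0,0,0],
  ],
  rot=[
    [0,0,0],
    [0,0,0],
    [0,0,0],
    [0,0,0],
    [0,0,0],
    [0,0,0],
    [0,0,0],
    [0,0,0],
    [0,0,0],
    [0,0,0],
  ],
)

```text
clock: 22.3
eef_pos: [0.5773, -0.0012, 0.2477]
eef_rot: [3.139, 0.032, -0.004]
force: [-0.7, -0.4, -1.8]
gripper_width: 0.02
```

Run:
```python
from h import *
s=status.sense();T=R.from_rotvec(s["eef_rot"]).as_matrix();print(s["eef_pos"],T.round(4),s["gripper_width"])
im=vision.get_image("wrist");b=im["color"].copy();K=im["camera_matrix"];Rm,p=wristpose(im,s)
a=vision.get_image("scene")["color"]
for c in[(.481+.05,-.051),(.629,-.049),(.627,.053)]:
    u=w2pix(K,Rm,p,[*c,.094]);print(u);cv2.circle(b,tuple(int(round(v)) for v in u),2,(0,0,255),-1)
cv2.imwrite("pics/p1.png",np.hstack([cv2.resize(a[80:230,180:380],(400,300)),cv2.resize(b[:, :],(400,300))]))
```

```text
[ 0.57728107 -0.00118597  0.24773974] [[ 0.9998  0.0206 -0.0023]
 [ 0.0206 -0.9998 -0.002 ]
 [-0.0024  0.0019 -1.    ]] 0.020029475140372576
[300.40061984 217.76089015]
[303.90041646 137.42841526]
[214.46282858 137.39896203]
```

View pics/p1.png

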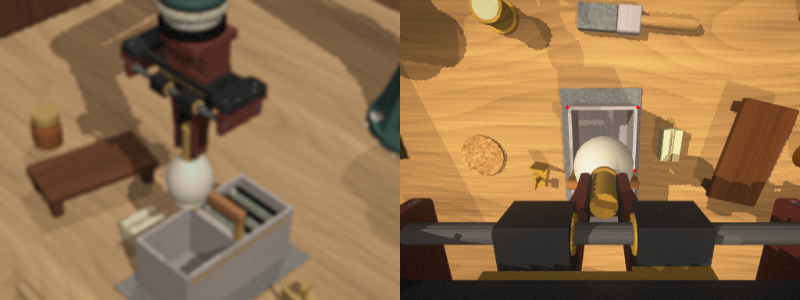

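The projected rim corners (red) fall on the real ones and the fount is centred over the well. Lowering, slowly at the end.

Request:
carry_out(
  claw=[255,255,255,255,255,255,255,255,255,255],
  linear=[
    [0,0,0.3],
    [0,0,0.9],
    [0,0,1.6],
    [0,0,2.3],
    [0,0,3],
    [0,0,3.6],
    [0,0,4.2],
    [0,0,4.6],
    [0,0,4.9],
    [0,0,5.1],
  ],
  rot=[
    [0,0,0],
    [0,0,0],
    [0,0,0],
    [0,0,0],
    [0,0,0],
    [0,0,0],
    [0,0,0],
    [0,0,0],
    [0,0,0],
    [0,0,0],
  ],
)

```text
clock: 23.65
eef_pos: [0.577, -0.0015, 0.0944]
eef_rot: [3.139, 0.032, -0.004]
force: [-0.6, -0.5, -1.3]
gripper_width: 0.0197
```

Request:
carry_out(
  claw=[255,255,255,255,255,255,255,255,255,255],
  linear=[
    [0,0,0],
    [0,0,0],
    [0,0,0.04],
    [0,0,0.08],
    [0,0,0.11],
    [0,0,0.14],
    [0,0,0.16],
    [0,0,0.18],
    [0,0,0.19],
    [0,0,0.19],
  ],
  rot=[
    [0,0,0],
    [0,0,0],
    [0,0,0],
    [0,0,0],
    [0,0,0],
    [0,0,0],
    [0,0,0],
    [0,0,0],
    [0,0,0],
    [0,0,0],
  ],
)

```text
clock: 24.9
eef_pos: [0.5769, -0.0015, 0.0886]
eef_rot: [3.139, 0.032, -0.004]
force: [-0.2, -0.5, -1.8]
gripper_width: 0.0198
```

Request:
carry_out(
  claw=[255,255,255,255,255,255,255,255,255,255],
  linear=[
    [0,0,0.01],
    [0,0,0.02],
    [0,0,0.03],
    [0,0,0.03],
    [0,0,0.04],
    [0,0,0.04],
    [0,0,0.04],
    [0,0,0.04],
    [0,0,0.04],
    [0,0,0.04],
  ],
  rot=[
    [0,0,0],
    [0,0,0],
    [0,0,0],
    [0,0,0],
    [0,0,0],
    [0,0,0],
    [0,0,0],
    [0,0,0],
    [0,0,0],
    [0,0,0],
  ],
)

```text
clock: 26.15
eef_pos: [0.577, -0.0014, 0.0876]
eef_rot: [3.139, 0.032, -0.003]
force: [-1.5, 0.6, 4.0]
gripper_width: 0.0201
```

Contact felt. I'll release with a narrow opening, then rise.

Request:
carry_out(
  claw=[190,180,165,150,145,145,145,145,145,145],
  linear=[
    [0,0,0],
    [0,0,0],
    [0,0,0],
    [0,0,0],
    [0,0,0],
    [0,0,0],
    [0,0,0],
    [0,0,0],
    [0,0,0],
    [0,0,0],
  ],
  rot=[
    [0,0,0],
    [0,0,0],
    [0,0,0],
    [0,0,0],
    [0,0,0],
    [0,0,0],
    [0,0,0],
    [0,0,0],
    [0,0,0],
    [0,0,0],
  ],
)

```text
clock: 27.4
eef_pos: [0.577, -0.0015, 0.0876]
eef_rot: [3.139, 0.032, -0.003]
force: [-0.0, 0.1, 0.0]
gripper_width: 0.0377
```

Request:
carry_out(
  claw=[145,145,145,145,145,145,145,145,145,145],
  linear=[
    [0,0,-0.2],
    [0,0,-0.6],
    [0,0,-1.2],
    [0,0,-2],
    [0,0,-2.8],
    [0,0,-3.6],
    [0,0,-4.4],
    [0,0,-5],
    [0,0,-5],
    [0,0,-5],
  ],
  rot=[
    [0,0,0],
    [0,0,0],
    [0,0,0],
    [0,0,0],
    [0,0,0],
    [0,0,0],
    [0,0,0],
    [0,0,0],
    [0,0,0],
    [0,0,0],
  ],
)

```text
clock: 28.65
eef_pos: [0.577, -0.0011, 0.2374]
eef_rot: [3.139, 0.032, -0.004]
force: [-0.5, 0.2, 0.3]
gripper_width: 0.0379
```

Run:
```python
from h import *
s=status.sense();print(s["eef_pos"],s["force"],s["gripper_width"])
b=vision.get_image("wrist")["color"];a=vision.get_image("scene")["color"]
for q in["fount","jar","block","bracket","lens","brush","mat"]:
    print(q,[(np.round(d["centre"],3).tolist(),round(d["score"],2)) for d in recognise("scene",q)[:1]])
cv2.imwrite("pics/e1.png",np.hstack([cv2.resize(a[80:320,130:450],(400,300)),cv2.resize(b,(400,300))]))
```

```text
[ 0.57696358 -0.00114534  0.23735469] [-0.47163285  0.21679106  0.30520797] 0.03794355444710881
fount [([0.583, 0.008, 0.076], 0.56)]
jar [([0.542, -0.39, 0.045], 0.54)]
block [([0.565, -0.132, 0.029], 0.82)]
bracket [([0.488, 0.128, 0.008], 0.75)]
lens [([0.772, 0.179, 0.058], 0.74)]
brush [([0.766, -0.022, 0.018], 0.6)]
mat [([0.598, 0.057, 0.005], 0.81)]
```

View pics/e1.png

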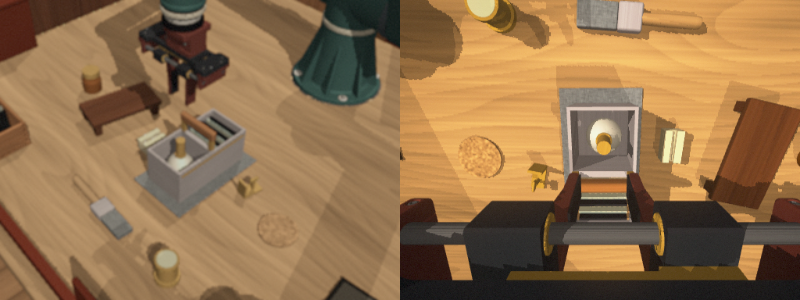

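The fount stands upright in the well, the caddy is on the mat, and the gripper is clear. Handing in.

```bash
python3 -c "
from plant import bot
print(bot.hand_in())"
```

```text
the job is handed in; nothing more can be done
None
```

I lifted the caddy by its handle, carried it over the block and set it down square on the felt mat. Then I gripped the fount by its neck, lowered it into the well until I felt light contact of about 4 N, and let go. The job took about 29 s of the 64 s allowed.

**Last checks:** The final pictures show the caddy inside the mat and the fount upright in the well. The gripper was about 150 mm above its release height with about zero force on it. In them the bracket, brush, lens, jar and coaster look undisturbed.

**Disagreements:** The detector's final readings put the block and jar about 1 cm from where it first saw them. The block is now partly hidden by the caddy. The jar's two readings came from different cameras. I take both as viewing effects. The detector's final mat position is also shifted, because the caddy covers most of the mat.

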